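# Close a two-part plaster mould in the bench fence and hold it shut

### The job

Push the lower mould half (the plaster block with two upright dowels) square and flush into the inner corner of the steel fence, against both bars. Then set the upper half, the one with the wooden handle, on its dowels so that it closes fully, and finish while holding the pair pressed together firmly, with about 20 N, without letting go. Leave the lower half flush in the corner and do not disturb the baluster, the bowl or the brush.

Things in the scene. Friction and masses are not known exactly. Their poses are not given: they have to be found in the camera images.
- fence: Fixed right-angled fence of two dark steel bars, 20 mm high, 25 mm wide. Origin: the inner corner at bench level; z up. Inner faces: its plane x = 0 (bar runs 160 mm along -y) and its plane y = 0 (bar runs 140 mm along -x). The lower half starts inside (negative x and y), 35 to 70 mm off flush each way, turned up to 0.25 rad; when home its 120 mm sides lie along the fence's y.
- lower_mid (a point): Lower mould half: loose plaster block, 90 (x) by 120 (y) by 35 mm high, 0.3 to 0.6 kg, round pocket 52 mm wide in its top. The point is its centre, 17.5 mm over the bench; z up. Two brass dowels rise 25 mm from the top face (to 60 mm over the bench) at (x, y) = (+30, +45) and (-30, -45) mm: 12 mm thick for 14 mm, then tapering to 6 mm.
- handle_mid (a point): Upper mould half, loose, 0.3 to 0.6 kg: plaster slab 90 (x) by 120 (y) by 30 mm high, parting face down, wooden handle amid its top: 28 (x) by 80 (y) by 35 mm high. The point is the handle's centre, 47.5 mm above the parting face; z up. Two 14 mm through holes at (x, y) = (+30, +45), (-30, -45) mm; fits either way round. Closed, the point is 65 mm straight above the lower half's.
- baluster: Bystander: small cast-stone baluster, 70 mm across its foot and 138 mm tall, standing; origin at the centre of its underside.
- pot: Bystander: grey cast-stone bowl, 100 mm across and 75 mm tall; origin at the centre of its underside.
- brush: Bystander: hand brush lying on the bench; origin under its middle, its length along x.
Things that resemble listed ones, but are neither listed nor needed, are in the scene too. Leave any orange look-alike of the part that bears lower_mid alone.

How it is judged (in metres and radians):
On the way, in this order (a step that is already met when the one before it is completed fails the run):
1. the lower half lies square and flush in the fence corner (x of lower_mid in the frame of fence above -0.049 m and y of lower_mid in the frame of fence above -0.064 m and height (world z) of lower_mid below 0.021 m and angle between the x axis of lower_mid and the x axis of fence, either way round below 0.04 rad), for 0.2 s.
2. the upper half is fully down on the dowels, the lower half still in the corner (all of step 1 and z of handle_mid in the frame of lower_mid between 0.06 and 0.067 m and horizontal distance between handle_mid and lower_mid below 0.004 m and angle between the x axis of handle_mid and the x axis of lower_mid, either way round below 0.05 rad), for 0.2 s.
At the end, for the whole second after the job is handed in: Fingers still on the upper half, 10 to 60 N between the halves, at rest; upper half fully down on the dowels (within 2 mm in height, 4 mm sideways, 0.05 rad); lower half flat on the bench, within 4 mm of flush with each fence bar and 0.04 rad of square (all of step 2 and contact force between upper and lower between 10 and 60 N and contact force between the fingers and upper above 4 N and linear speed of upper below 0.02 m/s); the arm keeps its last pose, push and grip.
It fails at once if the baluster, the bowl or the brush is disturbed (moved more than 30 mm) (distance of any of baluster, pot, brush from where it was at the start of the episode above 0.03 m).
It also fails if it takes over 67 s, if anything falls off the work surface, if the arm or the gripper's body presses on something with over 40 N, if the wrist force passes 120 N, or if a joint passes its speed limit or range.

### The arm

A 6-joint arm with a two-finger parallel gripper is mounted at the origin on the work surface. World frame = base frame: x ahead of the robot, y to its left, z up, the work surface at z = 0. Lengths are in mm, angles in rad, forces in N, time in s.
With the tool pointing down it reaches from about 275 to 750 mm from the base axis. Payload 10.2 kg.
Tool frame: the origin (TCP) lies at the very end of the fingers, on their centre line; the grasp point (between the pads) lies ctrl.grip_depth behind it (ctrl.grip_depth is the distance from the TCP to the grasp point, in mm); z points along the fingers, y is the direction in which the jaws open and shut (so a half turn about z gives the same grasp; the last joint's range is limited). The gripper opens to 85 mm and grips with 20 to 120 N. Pads are 22 mm wide; open, the fingers measure 114 mm over their backs; the gripper's body (76 mm by 85 mm) begins 54 mm behind the grasp point. The pads swing forward as they close: fully open they stand 13 mm farther back than shut.
Start: joints at [-1.377, 0.313, 1.498, -0, 1.331, -0.223], TCP at [212.527, -480.066, 231.294] pointing down, gripper open.
Joint ranges: [-2.94, 2.94], [-0.97, 2.17], [0.19, 2.56], [-1.23, 4.37], [0.02, 3.11], [-2.88, 2.88]. Speed limits (rad/s): [2.39, 2.39, 3.01, 3.14, 3.14, 3.14].

### API

Orientations are given as a unit quaternion [w, x, y, z].
In Python, from rig import telemetry, eyes, ctrl, nets gives the robot as it stands. The module is installed in compiled form; this text tells all that it offers.
- The arm moves only by the tool drive_tool, never from a script. Its argument "series" is text: rows parted by semicolons, each of 7 numbers parted by spaces: the shift along the tool's x, y, z normalised to -1 to 1, where 1 is 0.12 m, then the turn, a rotation vector about the tool's x, y, z normalised to -1 to 1, where 1 is 0.5 rad, then the opening, from 0 (shut) to 1 (fully open). In form: tx ty tz wx wy wz hand; .... A call has 1 to 20 rows; each row is the pose to reach, as a shift and turn from the pose measured when the call began, along the tool's axes at that moment; what a row does not reach only later rows make up. A row lasts 1/10 s, in which the tool goes at most 50 mm and 8.59 degrees, less where a joint would pass 70% of its speed; a pose out of reach is approached as far as the arm can. A call with a number of a shift or a turn outside -1 to 1 is refused whole. A call with a gripper value outside its range is refused whole. The fingers move at their own pace and stop on an object; "newtons" is the grip in N (left out, the last holds). Time passes only in rows, so rows that repeat a pose let the fingers close. It gives the time, the measured TCP pose, the force and the opening at its end, in the units of the state.
- telemetry.sense(): the state, without advancing time (a new reading comes with each control period).
- eyes.capture(name): name is "scene" or "side" or "wrist"; returns a dict with "frame" (400x640x3 uint8, red, green, blue), "fx", "fy", "cx", "cy" (pixels), "D" ([k1, k2, p1, p2, k3] as OpenCV has them; the pictures are not rectified), "view" (4x4, takes a point from world to camera coordinates). Camera axes: x right, y up, looking along -z (the intrinsics and any distortion apply to the point x, -y, -z); pixel columns grow to the right and rows downward; lengths in mm; the calibration is good to about 2 mm. A picture is of the moment at which its call begins. There is no depth.
- ctrl.finish_job(): hands the job in, once; it reports no verdict.
Trained networks look in a picture, given as the dict that the camera call returned (one of the last four; its "shot" number tells which), for a name from the list of things; names that differ only in an ending like _2 or _b are one class to them, and where a whole thing is asked for, a point or a joint stands for the part that bears it (a point fixed in the world has none). Each returns a list of dicts, best first, with "confidence" (0 to 1); they miss things now and then, are a little off and sometimes report something else, mostly with a low value. They report only what shows in the picture. A call takes as long as a camera call. They do not tell look-alikes from the thing itself.
- nets.spot_in(name, picture): "rect" ([left, top, right, bottom] in pixels, round what is visible of it).
The state is a dict: "time_s": time; "joints": joint angles; "dq": joint speeds; "tau": joint torques, N m; "eef_pos": TCP position; "ee_rot": TCP orientation; "force": force on the tool from outside, world axes, zero at the start; "wrist_torque": the same for the moment, N m; "grip_width": opening from 0.0 (shut) to 1.0 (fully open).
Only numpy, scipy, OpenCV 4.12 (cv2) and the standard library are available. Lean on these libraries where they do the work, as an engineer would, in place of code of your own. Each camera call takes 0.05 s, during which the arm holds its last target. There are 200 camera calls.

## Working session

There is one attempt and no reset: what is moved stays moved. The work goes in short steps, Python scripts to look and compute and a tool call to move; the robot and the scene stay as the last step left them, time stands still between calls to the robot, and variables do not carry over. Pictures are saved under pics/ and viewed, about 8 in all and at most 12, crops included, and the job is handed in when it is done.

Besides the shell and the picture viewer there is one more tool, called in YAML: its name, and indented under it one key for each argument. drive_tool: Moves the arm, as the interface text tells. Scaled input: -1 to 1 covers 0.12 m each way for a shift and 0.5 rad each way for a turn. Its arguments: {"type":"object","properties":{"series":{"type":"string"},"newtons":{"type":"number"}},"required":["series"]}

```bash
mkdir -p pics; ls
cat > h.py <<'E'
import numpy as np, cv2
from rig import telemetry, eyes, ctrl, nets
def save(c,name,crop=None,scale=1):
    f=c["frame"][:,:,::-1]
    if crop: f=f[crop[1]:crop[3],crop[0]:crop[2]]
    cv2.imwrite("pics/"+name,cv2.resize(f,None,fx=scale,fy=scale,interpolation=cv2.INTER_CUBIC))
def K(c): return np.array([[c["fx"],0,c["cx"]],[0,c["fy"],c["cy"]],[0,0,1.]])
F=np.diag([1.,-1,-1])
def proj(c,P):
    P=np.atleast_2d(np.array(P,float)); V=np.array(c["view"]); R=F@V[:3,:3]; t=F@V[:3,3]
    return cv2.projectPoints(P,cv2.Rodrigues(R)[0],t,K(c),np.array(c["D"],float))[0][:,0]
def onplane(c,uv,z):
    uv=np.atleast_2d(np.array(uv,float)); V=np.array(c["view"]); R=F@V[:3,:3]; t=F@V[:3,3]
    n=cv2.undistortPoints(uv[:,None],K(c),np.array(c["D"],float))[:,0]
    d=np.c_[n,np.ones(len(n))]@R; o=-R.T@t
    return o+d*((z-o[2])/d[:,2])[:,None]
E
python3 - <<'E'
from h import *
print(telemetry.sense(), ctrl.grip_depth)
for n in ["scene","side"]:
    c=eyes.capture(n); save(c,n+"0.png")
    V=np.array(c["view"]); print(n,(-V[:3,:3].T@V[:3,3]).round())
    for k in ["fence","lower_mid","handle_mid","baluster","pot","brush"]:
        print(k,[(np.round(r["rect"]),round(r["confidence"],2)) for r in nets.spot_in(k,c)])
E
```

```text
pics
{'time_s': 0.0, 'joints': array([-1.37741787e+00,  3.13424896e-01,  1.49843491e+00,  5.05764688e-05,
        1.33100779e+00, -2.23400185e-01]), 'dq': array([-7.04551778e-04, -3.23437255e-05,  6.62365317e-04,  1.51927495e-03,
        4.93318897e-04,  1.57055682e-03]), 'tau': array([-2.92039722e-04, -4.12263250e+01, -2.59746087e+01, -1.95845364e-04,
        4.12035894e-03, -9.09079212e-07]), 'eef_pos': array([ 212.4789943 , -479.80090907,  230.74874424]), 'ee_rot': array([-6.37028570e-04,  9.78366454e-01,  2.06878404e-01,  3.41266936e-05]), 'force': array([ 0.03908287, -0.83420061, -0.12382351]), 'wrist_torque': array([-0.00514179,  0.05206121,  0.01885213]), 'grip_width': 1.0025752233108038} 18.700000000000003
scene [1205.  135. 1119.]
fence [(array([327., 205., 388., 250.]), 0.55), (array([244., 178., 288., 224.]), 0.49)]
lower_mid [(array([326., 191., 368., 222.]), 0.66), (array([354., 142., 392., 177.]), 0.65), (array([297., 147., 338., 184.]), 0.59)]
handle_mid [(array([243., 178., 287., 219.]), 0.84)]
baluster [(array([189., 158., 210., 196.]), 0.68)]
pot [(array([261., 226., 296., 259.]), 0.57)]
brush [(array([439., 190., 460., 240.]), 0.65), (array([327., 208., 389., 252.]), 0.6)]
side [118. 966. 746.]
fence [(array([237., 227., 302., 294.]), 0.7)]
lower_mid [(array([283., 225., 336., 273.]), 0.91), (array([355., 256., 415., 304.]), 0.73), (array([309., 172., 365., 210.]), 0.7), (array([356., 210., 416., 249.]), 0.63)]
handle_mid [(array([312., 173., 367., 211.]), 0.92), (array([234., 230., 301., 294.]), 0.44)]
baluster [(array([354., 122., 379., 168.]), 0.67), (array([217., 331., 307., 381.]), 0.39)]
pot [(array([254., 170., 288., 206.]), 0.96)]
brush [(array([216., 328., 306., 382.]), 0.83)]
```

Run:
```python
import cv2
a=cv2.imread("pics/scene0.png"); b=cv2.imread("pics/side0.png")
cv2.imwrite("pics/s1.png",cv2.resize(a[120:300,180:480],None,fx=2.66,fy=2.66,interpolation=cv2.INTER_CUBIC))
cv2.imwrite("pics/s2.png",cv2.resize(b[110:390,200:430],None,fx=2.1,fy=2.1,interpolation=cv2.INTER_CUBIC))
```

```text
(no output)
```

View pics/s1.png

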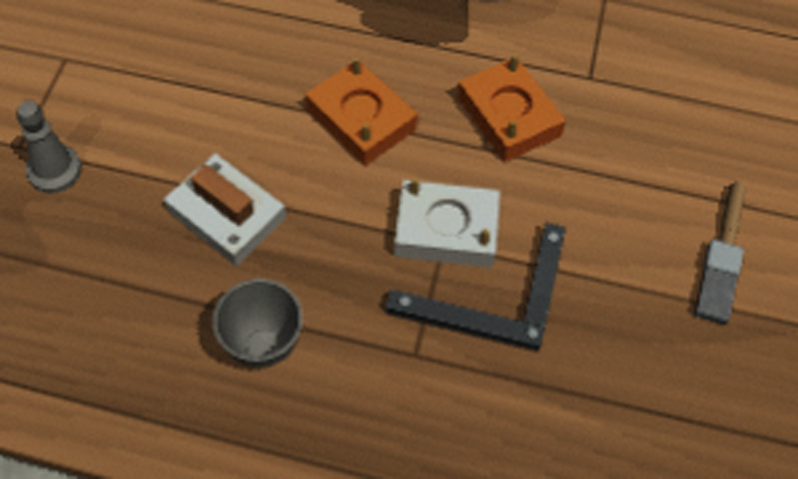

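View pics/s2.png

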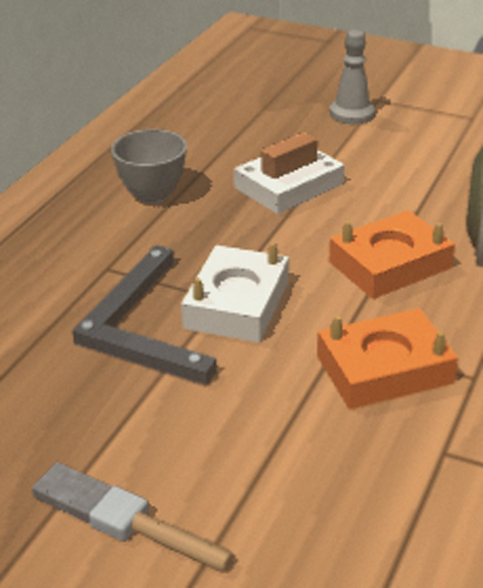

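The part wanted is the white block with dowels at scene px (348,206). It could be confused with the orange look-alikes at (315,163) and (372,160), or with the handled upper half at (265,198). The crop confirms the white one. The fence corner is at about (382,245) and opens towards the robot and to -y. Next I fit the poses to the colour masks.

```bash
cat > fit.py <<'E'
from h import *
from scipy.optimize import minimize
def box(x0,x1,y0,y1,z0,z1): return np.array([[x,y,z] for x in(x0,x1) for y in(y0,y1) for z in(z0,z1)],float)
PARTS={"lower":([box(-45,45,-60,60,0,35)],[]),
 "upper":([box(-45,45,-60,60,0,30)],[box(-14,14,-40,40,30,65)]),
 "fence":([box(0,25,-160,25,0,20),box(-140,25,0,25,0,20)],[])}
S=4
def tf(p,P,z=0):
    c,s=np.cos(p[2]),np.sin(p[2]); return P@np.array([[c,s,0],[-s,c,0],[0,0,1]])+[p[0],p[1],z]
def sil(c,p,part,roi,z=0):
    m=np.zeros(((roi[3]-roi[1])*S,(roi[2]-roi[0])*S),np.uint8)
    for v,bs in zip((255,0),PARTS[part]):
        for b in bs:
            uv=((proj(c,tf(p,b,z))-roi[:2]+.5)*S-.5)
            cv2.fillConvexPoly(m,np.round(cv2.convexHull(uv.astype(np.float32))*16).astype(np.int32),v,cv2.LINE_AA,4)
    return m
def mask(c,part,roi):
    f=cv2.resize(c["frame"][roi[1]:roi[3],roi[0]:roi[2]],None,fx=S,fy=S,interpolation=cv2.INTER_CUBIC)
    h=cv2.cvtColor(f,cv2.COLOR_RGB2HSV).astype(int); v=h[:,:,2]; s=h[:,:,1]
    m=(v<85)&(s<110) if part=="fence" else (s<70)&(v>95)
    m=m.astype(np.uint8)*255
    n,l,st,_=cv2.connectedComponentsWithStats(m); k=1+np.argmax(st[1:,4]); return np.where(l==k,255,0).astype(np.uint8)
def fit(views,part,p0,z=0):
    Ms=[(c,r,mask(c,part,r)) for c,r in views]
    def cost(q):
        p=np.array([q[0],q[1],q[2]/50]); t=0
        for c,r,M in Ms:
            m=sil(c,p,part,r,z); t+=np.abs(m.astype(float)-M).sum()/M.sum()
        return t/len(Ms)
    q=np.array([p0[0],p0[1],p0[2]*50])
    for d in(15,4): 
        r=minimize(cost,q,method="Nelder-Mead",options=dict(initial_simplex=np.vstack([q,q+d*np.eye(3)]),xatol=.05,fatol=1e-5)); q=r.x
    return np.array([q[0],q[1],q[2]/50]),r.fun
E
cat > a.py <<'E'
from fit import *
A=eyes.capture("scene");B=eyes.capture("side")
R={"lower":([320,183,376,226],[278,218,345,278],(348,206),35),"upper":([236,172,294,224],[305,168,370,215],(264,196),30),
"fence":([320,198,396,256],[230,222,308,298],(381,243),20)}
for k,(a,b,u,z) in R.items():
    p0=onplane(A,u,z)[0]; best=None
    for y in ((-.3,0,.3) if k!="upper" else (-.8,-.4,0,.4,.8)):
        for vs in [[(A,a),(B,b)]]:
            r=fit(vs,k,[p0[0],p0[1],y]); best=r if best is None or r[1]<best[1] else best
    print(k,best[0].round(3),round(best[1],3),"A",fit([(A,a)],k,best[0])[0].round(3),"B",fit([(B,b)],k,best[0])[0].round(3))
for k,u,z in [("baluster",(202,188),0),("pot",(277,255),0),("brush",(450,215),15)]: print(k,onplane(A,u,z)[0].round())
E
python3 a.py
```

```text
lower [5.4708e+02 7.2953e+01 1.3700e-01] 0.173 A [5.33574e+02 7.18420e+01 1.27000e-01] B [5.47678e+02 7.09500e+01 1.39000e-01]
upper [ 5.96059e+02 -2.00104e+02 -4.53000e-01] 0.173 A [ 5.96013e+02 -1.98340e+02 -4.76000e-01] B [ 5.96451e+02 -2.01907e+02 -4.32000e-01]
fence [ 8.69399e+02  1.40792e+02 -4.31000e-01] 1.0 A [ 8.69399e+02  1.40792e+02 -4.31000e-01] B [ 8.69399e+02  1.40792e+02 -4.31000e-01]
baluster [ 606. -420.    0.]
pot [775. -98.   0.]
brush [505. 407.  15.]
```

```bash
cat > b.py <<'E'
from fit import *
A=eyes.capture("scene");B=eyes.capture("side")
exec(open("a.py").read().split("\n")[2]+"\n"+open("a.py").read().split("\n")[3])
for k in R:
    for c,r in ((A,R[k][0]),(B,R[k][1])):
        f=c["frame"][r[1]:r[3],r[0]:r[2]]; h=cv2.cvtColor(f,cv2.COLOR_RGB2HSV)
        M=mask(c,k,r); s=cv2.resize(M,None,fx=1/S,fy=1/S)>128
        print(k,s.sum(),h[s].mean(0) if s.any() else 0)
        im=np.hstack([cv2.resize(f,None,fx=S,fy=S)[:,:,::-1],cv2.merge([M]*3)]); cv2.imwrite(f"pics/m_{k}_{'A' if c is A else 'B'}.png",im)
ims=[cv2.imread(f"pics/m_{k}_{v}.png") for k in R for v in "AB"]
W=[np.zeros((310,640,3),np.uint8) for _ in ims]
for w,i in zip(W,ims): i=i[:310,:640]; w[:i.shape[0],:i.shape[1]]=i
o=np.vstack([np.hstack(W[i:i+2]) for i in(0,2,4)]); cv2.imwrite("pics/masks.png",cv2.resize(o,None,fx=.6,fy=.6))
E
python3 b.py
```

```text
lower 864 [ 52.2349537   13.47337963 176.34606481]
lower 1635 [ 23.42446483  25.32110092 199.54189602]
upper 644 [ 52.29192547  14.9673913  168.31987578]
upper 830 [ 20.48554217  30.90722892 179.77831325]
fence 827 [80.50544135 22.69407497 52.98911729]
fence 342 [13.26608187 48.59356725 76.98538012]
```

View pics/masks.png

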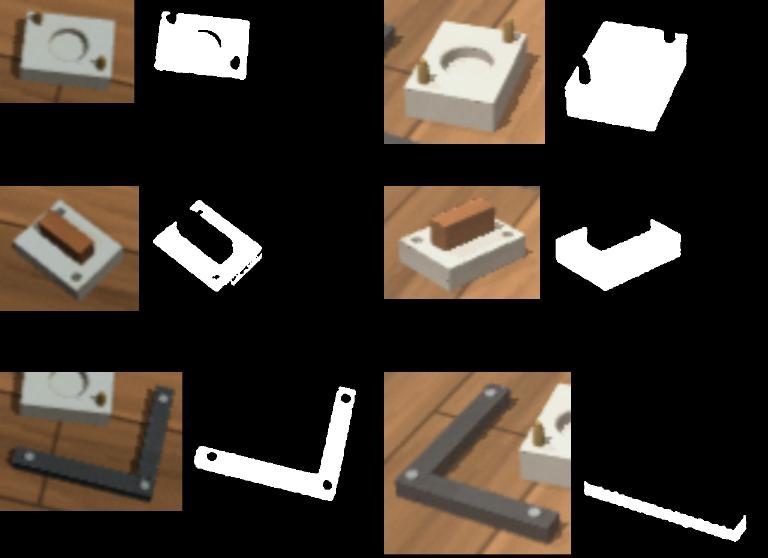

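```bash
python3 - <<'E'
s=open("fit.py").read()
s=s.replace('m=(v<85)&(s<110) if part=="fence" else (s<70)&(v>95)','m=(v<125)&(s<95) if part=="fence" else (s<85)&(v>72)')
s=s.replace('return np.where(l==k,255,0).astype(np.uint8)','''
    m=cv2.morphologyEx(np.where(l==k,255,0).astype(np.uint8),cv2.MORPH_CLOSE,np.ones((9,9)))
    return cv2.drawContours(m,cv2.findContours(m,0,2)[0],-1,255,-1)''')
open("fit.py","w").write(s)
s=open("a.py").read().replace("p0=onplane(A,u,z)[0];","p0=onplane(A,u,z)[0]; print(p0.round());").replace("(381,243)","(376,240)")
open("a.py","w").write(s)
E
python3 a.py; python3 b.py
```

```text
[569.  78.  35.]
lower [5.47842e+02 7.26930e+01 1.33000e-01] 0.058 A [5.49123e+02 7.38720e+01 1.28000e-01] B [5.47454e+02 7.11560e+01 1.32000e-01]
[ 599. -195.   30.]
upper [ 5.95785e+02 -1.99556e+02 -4.46000e-01] 0.137 A [ 5.96408e+02 -1.96976e+02 -4.58000e-01] B [ 5.96055e+02 -2.00969e+02 -4.36000e-01]
[657. 187.  20.]
fence [ 6.55905e+02  1.88392e+02 -1.90000e-02] 0.111 A [ 6.56904e+02  1.88645e+02 -2.00000e-02] B [ 6.55664e+02  1.85236e+02 -2.00000e-02]
baluster [ 606. -420.    0.]
pot [775. -98.   0.]
brush [505. 407.  15.]
lower 1085 [ 45.85345622  19.24239631 158.92903226]
lower 1663 [ 23.31870114  26.1497294  199.13589898]
upper 725 [ 48.72137931  18.14206897 160.44965517]
upper 871 [ 20.25832377  32.75889782 178.17680827]
fence 843 [82.60023725 20.13997628 55.47805457]
fence 1472 [14.83559783 35.53600543 90.31589674]
```

View pics/masks.png

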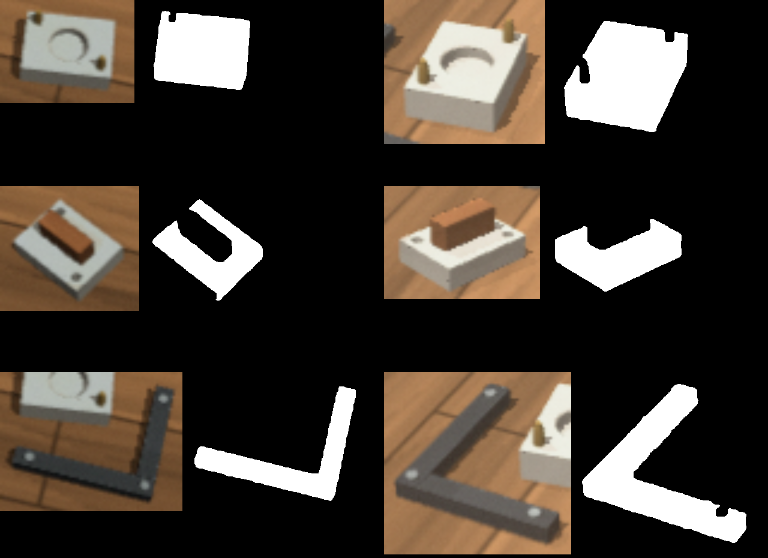

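```bash
cat >> h.py <<'E'
from scipy.spatial.transform import Rotation as Ro
FE=np.array([656.,188.,-.02])
def f2w(px,py,fe=None):
    f=FE if fe is None else fe
    c,s=np.cos(f[2]),np.sin(f[2]); return np.array([f[0]+c*px-s*py,f[1]+s*px+c*py])
def plan(xy,z,yaw):
    "normalised shift/turn from the present pose; tool x at yaw, z down"
    s=telemetry.sense(); q=np.array(s["ee_rot"]); R0=Ro.from_quat(q[[1,2,3,0]])
    d=R0.inv().apply(np.array([xy[0],xy[1],z])-s["eef_pos"])/120
    best=None
    for y in(yaw,yaw+np.pi):
        c,sn=np.cos(y),np.sin(y); T=Ro.from_matrix(np.array([[c,sn,0],[sn,-c,0],[0,0,-1.]]))
        w=(R0.inv()*T).as_rotvec()/.5
        if best is None or np.linalg.norm(w)<np.linalg.norm(best): best=w
    R=R0.as_matrix(); print("t",s["time_s"],"pos",s["eef_pos"].round(1),"yaw",round(np.arctan2(R[1,0],R[0,0]),3),"F",s["force"].round(1),"grip",round(s["grip_width"],3))
    print("shift",d.round(3),"turn",best.round(3))
E
python3 -c "
from h import *
plan(f2w(-190,-118),200,-.02)"
```

```text
t 1.1 pos [ 212.5 -480.1  231.3] yaw 0.417 F [ 0.6  0.1 -0.4] grip 0.993
shift [ 3.782 -3.373  0.261] turn [ 0.    -0.     0.874]
```

drive_tool:
  series: "1 -0.892 0.07 0 0 0.3 0.7;1 -0.892 0.07 0 0 0.6 0.7;1 -0.892 0.07 0 0 0.874 0.7;1 -0.892 0.07 0 0 0.874 0.7"
  newtons: 40

```text
time_s: 1.5
eef_pos: [280.1, -330.0, 222.9]
ee_rot: [-0.0, 1.0, -0.011, 0.0]
force: [-0.5, 0.1, -0.0]
grip_width: 0.699
```

```bash
python3 -c "
from h import *
plan(f2w(-190,-118),200,-.02)"
```

```text
t 1.5 pos [ 280.1 -330.   222.9] yaw -0.022 F [-0.5  0.1 -0. ] grip 0.699
shift [ 1.457 -3.397  0.194] turn [-0.002 -0.    -0.003]
```

drive_tool:
  series: "0.43 -1 0.05 0 0 0 0.7;0.43 -1 0.05 0 0 0 0.7;0.43 -1 0.05 0 0 0 0.7"

```text
time_s: 1.8
eef_pos: [334.8, -209.3, 217.1]
ee_rot: [-0.0, 1.0, -0.01, 0.0]
force: [0.6, -0.9, 0.4]
grip_width: 0.701
```

drive_tool:
  series: "0.43 -1 0.05 0 0 0 0.7;0.43 -1 0.05 0 0 0 0.7;0.43 -1 0.05 0 0 0 0.7"

```text
time_s: 2.1
eef_pos: [389.5, -88.2, 211.4]
ee_rot: [-0.0, 1.0, -0.009, 0.001]
force: [1.1, -0.9, -0.1]
grip_width: 0.7
```

drive_tool:
  series: "0.43 -1 0.05 0 0 0 0.7;0.43 -1 0.05 0 0 0 0.7;0.43 -1 0.05 0 0 0 0.7"

```text
time_s: 2.4
eef_pos: [444.2, 33.2, 205.6]
ee_rot: [-0.0, 1.0, -0.007, 0.001]
force: [-0.9, -1.4, -0.2]
grip_width: 0.7
```

```bash
python3 -c "
from h import *
plan(f2w(-190,-118),100,-.02)
C=eyes.capture('wrist'); save(C,'w1.png')
for n in 'AB':
  pass
"
```

```text
t 2.4 pos [444.2  33.2 205.6] yaw -0.015 F [-0.9 -1.4 -0.2] grip 0.7
shift [ 0.156 -0.341  0.88 ] turn [-0.001 -0.004  0.011]
```

View pics/w1.png

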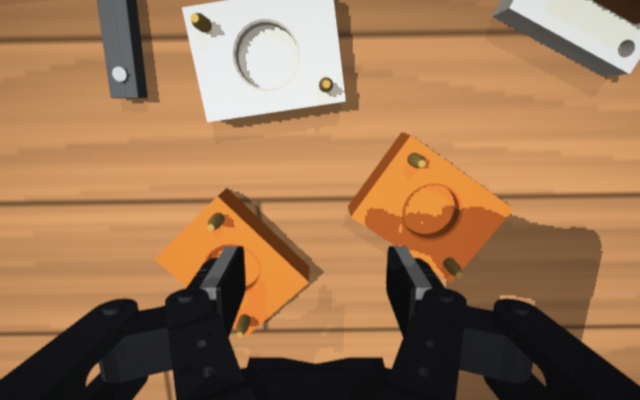

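The wrist view shows the white block at (265,55). The orange blocks lie between the robot and it, at (430,205) and (230,265). I'll check how much room there is for the fingers.

```bash
python3 -c "
from h import *
C=eyes.capture('wrist')
for n,uv,z in [('oR top corner',(405,135),35),('oR left',(350,210),35),('oR right',(510,208),35),('oL top',(228,190),35),('oL right',(308,282),35),('oL left',(157,257),35),('white BL',(209,121),35),('white BR',(344,100),35),('d1',(199,17),60),('d2',(326,83),60),('bar end near',(128,98),20),('padL',(237,250),0)]:
  print(n,onplane(C,uv,z)[0].round())
"
```

```text
oR top corner [483. -43.  35.]
oR left [415.   4.  35.]
oR right [ 415. -144.   35.]
oL top [436. 115.  35.]
oL right [342.  44.  35.]
oL left [371. 188.  35.]
white BL [497. 126.  35.]
white BR [513.  10.  35.]
d1 [573. 119.  60.]
d2 [526.  26.  60.]
bar end near [517. 201.  20.]
padL [362. 119.   0.]
```

drive_tool:
  series: "0.19 -0.341 0.4 0 0 0 0.7;0.19 -0.341 0.8 0 0 0 0.7;0.19 -0.341 0.88 0 0 0 0.7;0.19 -0.341 0.88 0 0 0 0.7"

```text
time_s: 2.9
eef_pos: [466.3, 73.7, 97.3]
ee_rot: [-0.001, 1.0, -0.006, -0.002]
force: [-0.6, 0.3, 0.0]
grip_width: 0.7
```

```bash
python3 -c "
from h import *
plan(f2w(-186,-118),10,-.02)
plan(f2w(-101,-118),10,-.02)"
```

```text
t 2.9 pos [466.3  73.7  97.3] yaw -0.011 F [-0.6  0.3  0. ] grip 0.7
shift [0.015 0.    0.728] turn [-0.003  0.009  0.017]
t 2.9 pos [466.3  73.7  97.3] yaw -0.011 F [-0.6  0.3  0. ] grip 0.7
shift [0.723 0.006 0.724] turn [-0.003  0.009  0.017]
```

drive_tool:
  series: "0 0 0.4 0 0 0.017 0.7;0 0 0.7 0 0.009 0.017 0.7;0 0 0.727 0 0.009 0.017 0.7;0.05 0 0.727 0 0.009 0.017 0.7;0.1 0 0.727 0 0.009 0.017 0.7;0.15 0 0.727 0 0.009 0.017 0.7;0.19 0 0.727 0 0.009 0.017 0.7;0.23 0 0.727 0 0.009 0.017 0.7;0.27 0 0.727 0 0.009 0.017 0.7;0.31 0 0.727 0 0.009 0.017 0.7;0.35 0 0.727 0 0.009 0.017 0.7;0.39 0 0.727 0 0.009 0.017 0.7;0.43 0 0.727 0 0.009 0.017 0.7;0.47 0 0.727 0 0.009 0.017 0.7;0.51 0 0.727 0 0.009 0.017 0.7;0.55 0 0.727 0 0.009 0.017 0.7;0.59 0 0.727 0 0.009 0.017 0.7;0.62 0 0.727 0 0.009 0.017 0.7;0.64 0 0.727 0 0.009 0.017 0.7;0.64 0 0.727 0 0.009 0.017 0.7"

```text
time_s: 4.9
eef_pos: [543.3, 72.9, 9.7]
ee_rot: [-0.001, 1.0, -0.01, 0.001]
force: [0.2, 0.1, 0.3]
grip_width: 0.699
```

```bash
cat > look.py <<'E'
import sys
from fit import *
def rel(p,fe=FE):
    c,s=np.cos(fe[2]),np.sin(fe[2]); d=p[:2]-fe[:2]; return np.array([c*d[0]+s*d[1],-s*d[0]+c*d[1],p[2]-fe[2]]).round(3)
E
python3 -c "
from h import *
plan(f2w(-101,-118),10,-.02)
C=eyes.capture('side'); save(C,'b2.png',(220,150,430,310),3.5)"
```

```text
t 4.9 pos [543.3  72.9   9.7] yaw -0.02 F [0.2 0.1 0.3] grip 0.699
shift [ 0.078  0.005 -0.003] turn [-0.003 -0.003  0.   ]
```

View pics/b2.png

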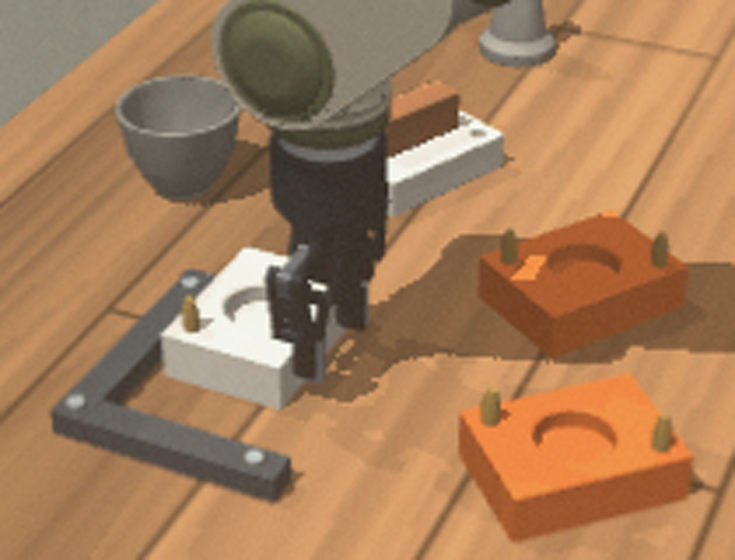

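The block has been pushed square and now stands about 10–15 mm short of the x=0 bar. I'll go on slowly and watch the force.

drive_tool:
  series: "0.03 0 0 0 0 0 0.7;0.055 0 0 0 0 0 0.7;0.07 0 0 0 0 0 0.7;0.08 0 0 0 0 0 0.7;0.09 0 0 0 0 0 0.7;0.1 0 0 0 0 0 0.7;0.1 0 0 0 0 0 0.7"

```text
time_s: 5.65
eef_pos: [553.7, 72.6, 9.6]
ee_rot: [-0.001, 1.0, -0.01, -0.001]
force: [-10.6, -0.6, 6.1]
grip_width: 0.702
```

drive_tool:
  series: "0.02 0 0 0 0 0 0.7;0.03 0 0 0 0 0 0.7;0.03 0 0 0 0 0 0.7"

```text
time_s: 5.95
eef_pos: [553.7, 72.7, 9.4]
ee_rot: [-0.0, 1.0, -0.009, -0.006]
force: [-22.0, -3.1, 15.2]
grip_width: 0.704
```

```bash
python3 -c "
from h import *
C=eyes.capture('scene')
plan(f2w(-130,-118),9,-.02)
plan(f2w(-45,-200),90,-.02)"
```

```text
t 6.0 pos [553.7  72.7   9.4] yaw -0.019 F [-22.1  -2.9  14.7] grip 0.7
shift [-0.25   0.005  0.007] turn [-0.002  0.025  0.003]
t 6.0 pos [553.7  72.7   9.4] yaw -0.019 F [-22.1  -2.9  14.7] grip 0.7
shift [ 0.449  0.689 -0.678] turn [-0.002  0.025  0.003]
```

drive_tool:
  series: "-0.15 0 0 0 0 0 0.7;-0.15 0 -0.4 0 0 0 0.5;-0.15 0.1 -0.7 0 0 0 0;0.15 0.5 -0.7 0 0 0 0;0.449 0.71 -0.7 0 0 0 0;0.449 0.71 -0.7 0 0 0 0;0.449 0.71 -0.4 0 0 0 0;0.449 0.71 -0.1 0 0 0 0;0.449 0.71 0.01 0 0 0 0;0.449 0.71 0.01 0 0 0 0"

```text
time_s: 7.0
eef_pos: [605.1, -13.1, 6.2]
ee_rot: [-0.001, 1.0, -0.009, -0.008]
force: [-0.1, -0.1, 0.5]
grip_width: -0.002
```

```bash
python3 -c "
from h import *
plan(f2w(-45,-134.5),10,-.02)"
```

```text
t 7.0 pos [605.1 -13.1   6.2] yaw -0.018 F [-0.1 -0.1  0.5] grip -0.002
shift [ 0.016 -0.563 -0.031] turn [-0.003  0.03   0.003]
```

drive_tool:
  series: "0.01 -0.04 -0.03 0 0.03 0.003 0;0.016 -0.08 -0.03 0 0.03 0.003 0;0.016 -0.12 -0.03 0 0.03 0.003 0;0.016 -0.15 -0.03 0 0.03 0.003 0;0.016 -0.18 -0.03 0 0.03 0.003 0;0.016 -0.21 -0.03 0 0.03 0.003 0;0.016 -0.24 -0.03 0 0.03 0.003 0;0.016 -0.27 -0.03 0 0.03 0.003 0;0.016 -0.3 -0.03 0 0.03 0.003 0;0.016 -0.33 -0.03 0 0.03 0.003 0;0.016 -0.36 -0.03 0 0.03 0.003 0;0.016 -0.39 -0.03 0 0.03 0.003 0;0.016 -0.42 -0.03 0 0.03 0.003 0;0.016 -0.45 -0.03 0 0.03 0.003 0;0.016 -0.47 -0.03 0 0.03 0.003 0;0.016 -0.49 -0.03 0 0.03 0.003 0;0.016 -0.5 -0.03 0 0.03 0.003 0"

```text
time_s: 8.7
eef_pos: [608.2, 47.1, 9.8]
ee_rot: [-0.001, 1.0, -0.01, -0.0]
force: [0.2, -4.0, 3.2]
grip_width: 0.003
```

drive_tool:
  series: "0 -0.02 0 0 0 0 0;0 -0.04 0 0 0 0 0;0 -0.06 0 0 0 0 0;0 -0.07 0 0 0 0 0;0 -0.07 0 0 0 0 0"

```text
time_s: 9.2
eef_pos: [608.8, 54.6, 9.8]
ee_rot: [0.0, 1.0, -0.01, 0.0]
force: [1.9, -9.4, 1.0]
grip_width: 0.003
```

drive_tool:
  series: "0 -0.01 0 0 0 0 0;0 -0.02 0 0 0 0 0;0 -0.03 0 0 0 0 0;0 -0.03 0 0 0 0 0"

```text
time_s: 9.6
eef_pos: [608.9, 54.7, 9.9]
ee_rot: [0.003, 1.0, -0.01, 0.0]
force: [-1.9, -23.4, 3.7]
grip_width: 0.004
```

```bash
python3 -c "
from look import *
plan(f2w(-45,-134.5),10,-.02)
A=eyes.capture('scene');B=eyes.capture('side')
a=np.hstack([cv2.resize(c['frame'][r[1]:r[3],r[0]:r[2]],(390,300),interpolation=cv2.INTER_CUBIC) for c,r in((A,[310,180,414,260]),(B,[225,215,329,295]))])
cv2.imwrite('pics/c3.png',a[:,:,::-1])"
```

```text
t 9.6 pos [608.9  54.7   9.9] yaw -0.02 F [ -1.9 -23.4   3.7] grip 0.004
shift [-0.005  0.003 -0.001] turn [ 0.011 -0.001  0.001]
```

View pics/c3.png

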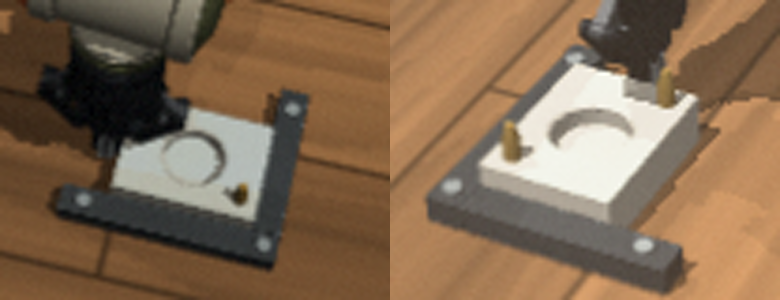

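drive_tool:
  series: "0 0.1 0 0 0 0 0;0 0.1 -0.4 0 0 0 0;0 0.1 -0.75 0 0 0 0.3;-0.4 -0.3 -0.75 0 0 0 0.7;-0.7 -0.6 -0.75 0 0 0 0.7;-0.7 -0.6 -0.75 0 0 0 0.7;-0.7 -0.6 -0.4 0 0 0 0.7;-0.7 -0.6 -0.1 0 0 0 0.7;-0.7 -0.6 0 0 0 0 0.7;-0.7 -0.6 0 0 0 0 0.7"

```text
time_s: 10.7
eef_pos: [525.5, 128.6, 8.3]
ee_rot: [0.002, 1.0, -0.01, -0.002]
force: [-0.7, -0.7, 0.3]
grip_width: 0.702
```

```bash
python3 -c "
from look import *
plan(f2w(-101,-62),10,-.02)"
```

```text
t 10.7 pos [525.5 128.6   8.3] yaw -0.02 F [-0.7 -0.7  0.3] grip 0.702
shift [ 0.236 -0.    -0.015] turn [0.01  0.006 0.   ]
```

drive_tool:
  series: "0.05 0 0 0 0 0 0.7;0.1 0 0 0 0 0 0.7;0.14 0 0 0 0 0 0.7;0.17 0 0 0 0 0 0.7;0.19 0 0 0 0 0 0.7;0.21 0 0 0 0 0 0.7;0.225 0 0 0 0 0 0.7;0.24 0 0 0 0 0 0.7;0.25 0 0 0 0 0 0.7;0.26 0 0 0 0 0 0.7;0.265 0 0 0 0 0 0.7;0.265 0 0 0 0 0 0.7"

```text
time_s: 11.9
eef_pos: [554.6, 128.1, 8.0]
ee_rot: [0.003, 1.0, -0.01, -0.005]
force: [-14.6, -0.7, 10.1]
grip_width: 0.701
```

drive_tool:
  series: "-0.1 0 0 0 0 0 0.7;-0.1 0 -0.4 0 0 0 0.7;-0.1 0.2 -0.8 0 0 -0.2 0.7;-0.1 0.6 -1 0 0 -0.5 0.7;-0.1 1 -1 0 0 -0.8 0.7;-0.1 1 -1 0 0 -1 0.7;-0.1 1 -1 0 0 -1 0.7"

```text
time_s: 12.6
eef_pos: [541.6, 7.4, 129.0]
ee_rot: [0.001, 0.971, 0.237, -0.005]
force: [-0.4, 0.5, -0.8]
grip_width: 0.704
```

```bash
python3 -c "
from look import *
plan((596,-200),220,1.125); print(telemetry.sense()['joints'].round(2))
# fit lower now
A=eyes.capture('scene');B=eyes.capture('side')
R=([322,190,392,246],[245,222,318,280])
for v in ([(A,R[0])],[(B,R[1])]):
  p,e=fit(v,'lower',[*f2w(-45,-60),-.02]); print(p.round(3),e,rel(p,[656.9,188.6,-.02] if v[0][0] is A else [655.7,185.2,-.02]))"
```

```text
t 12.6 pos [541.6   7.4 129. ] yaw 0.479 F [-0.4  0.5 -0.8] grip 0.704
shift [-0.403  1.743 -0.753] turn [-0.006  0.022 -1.292]
[-0.2   0.45  1.58 -0.01  1.12  0.9 ]
[ 6.00961e+02  1.31020e+02 -4.30000e-02] 0.17669408883094428 [-5.4777e+01 -5.8687e+01 -2.3000e-02]
[ 6.14659e+02  1.34668e+02 -1.16000e-01] 0.1808378667854378 [-40.022 -51.343  -0.096]
```

drive_tool:
  series: "-0.2 0.4 -0.3 0 0 -0.28 0.7;-0.3 0.7 -0.5 0 0 -0.56 0.7;-0.4 1 -0.75 0 0.02 -0.84 0.7;-0.4 1 -0.75 0 0.02 -1 0.7;-0.4 1 -0.75 0 0.02 -1 0.7"

```text
time_s: 13.2
eef_pos: [555.4, -118.8, 219.5]
ee_rot: [-0.001, 0.883, 0.469, -0.001]
force: [0.0, 0.8, -0.7]
grip_width: 0.696
```

```bash
python3 -c "
from look import *
plan((570,-260),220,1.125)
C=eyes.capture('wrist');V=np.array(C['view']);print((-V[:3,:3].T@V[:3,3]).round())
save(C,'w4.png')"
```

```text
t 13.2 pos [ 555.4 -118.8  219.5] yaw 0.975 F [ 0.   0.8 -0.7] grip 0.696
shift [-0.906  0.761 -0.006] turn [-0.005 -0.    -0.299]
[594. -64. 363.]
```

View pics/w4.png

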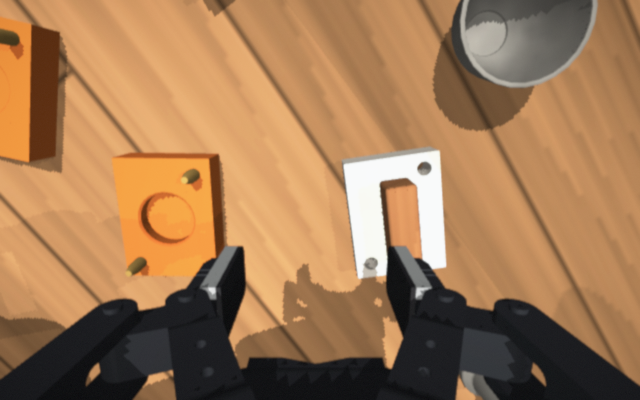

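The slab shows at (395,213), its two holes at (424,168) and (371,263), and the handle at (403,220). I'll measure it from the holes.

```bash
python3 -c "
from look import *
C=eyes.capture('wrist')
f=cv2.cvtColor(C['frame'],cv2.COLOR_RGB2HSV).astype(int)
P=[]
for u,v in((424,168),(371,263)):
  w=f[v-10:v+11,u-10:u+11]; m=((w[:,:,2]<150)).astype(np.uint8); n,l,st,ce=cv2.connectedComponentsWithStats(m); k=l[10,10] or 1+np.argmax(st[1:,4]); print(st[k],ce[k]+[u-10,v-10]); P.append(onplane(C,ce[k]+[u-10,v-10],30)[0])
P=np.array(P);print(P.round(1),'dist',np.linalg.norm(P[0]-P[1]))
mid=P.mean(0);d=P[0]-P[1];yaw=np.arctan2(d[1],d[0])-np.arctan2(45,30);print(mid.round(1),yaw,yaw+np.pi)
plan(mid,100,yaw+np.pi/2)
e=onplane(C,[(345,161),(440,150),(446,268),(356,277)],30);print(e.round(1),e.mean(0))
"
```

```text
[  5   5  14  11 102] [426.06862745 167.46078431]
[ 5  6 13 11 63] [372.58730159 264.82539683]
[[ 644.5 -171.3   30. ]
 [ 549.9 -228.6   30. ]] dist 110.61924427446469
[ 597.2 -199.9   30. ] -0.43796402692223946 2.7036286266675535
t 13.3 pos [ 554.8 -117.2  218.1] yaw 0.975 F [-0.2  0.5  0.8] grip 0.696
shift [-0.372  0.685  0.981] turn [-0.011  0.    -0.315]
[[ 584.6 -123.2   30. ]
 [ 663.4 -164.2   30. ]
 [ 610.1 -273.6   30. ]
 [ 528.6 -230.7   30. ]] [ 596.66115247 -197.9252241    30.        ]
```

drive_tool:
  series: "-0.15 0.3 0.3 0 0 -0.15 0.7;-0.3 0.6 0.6 0 0 -0.3 0.7;-0.372 0.685 0.9 0 0 -0.303 0.7;-0.372 0.685 0.98 0 0 -0.303 0.7;-0.372 0.685 0.98 0 0 -0.303 0.7"

```text
time_s: 13.8
eef_pos: [596.4, -198.1, 98.0]
ee_rot: [-0.005, 0.846, 0.534, -0.002]
force: [0.5, 0.6, 0.2]
grip_width: 0.698
```

```bash
python3 -c "
from look import *
plan((596.7,-199.7),34,1.126)"
```

```text
t 13.8 pos [ 596.4 -198.1   98. ] yaw 1.126 F [0.5 0.6 0.2] grip 0.698
shift [-0.012  0.013  0.533] turn [-0.02  -0.002 -0.   ]
```

drive_tool:
  series: "-0.012 0.013 0.25 -0.02 0 0 0.7;-0.012 0.013 0.45 -0.02 0 0 0.7;-0.012 0.013 0.533 -0.02 0 0 0.7;-0.012 0.013 0.533 -0.02 0 0 0.7;-0.012 0.013 0.533 -0.02 0 0 0.2;-0.012 0.013 0.533 -0.02 0 0 0.2;-0.012 0.013 0.533 -0.02 0 0 0.2;-0.012 0.013 0.533 -0.02 0 0 0.2;-0.012 0.013 0.533 -0.02 0 0 0.2;-0.012 0.013 0.533 -0.02 0 0 0.2"
  newtons: 80

```text
time_s: 14.8
eef_pos: [597.5, -199.9, 36.0]
ee_rot: [0.001, 0.846, 0.534, 0.001]
force: [-0.8, 2.0, 7.8]
grip_width: 0.312
```

drive_tool:
  series: "0 0 -0.1 0 0 0 0.2;0 0 -0.3 0 0 0 0.2;0 0 -0.6 0 0 0 0.2;0 0 -0.9 0 0 0 0.2;0 0 -0.9 0 0 0 0.2"

```text
time_s: 15.3
eef_pos: [599.0, -200.8, 149.8]
ee_rot: [0.005, 0.846, 0.534, 0.003]
force: [1.1, -0.3, -5.0]
grip_width: 0.309
```

```bash
python3 -c "
from look import *
plan((610.8,129.5),200,1.551)
A=eyes.capture('scene'); B=eyes.capture('side'); save(B,'x.png')
R=([322,190,392,246],[245,222,318,280])
a=np.hstack([cv2.resize(c['frame'][r[1]:r[3],r[0]:r[2]],(390,390),interpolation=cv2.INTER_CUBIC) for c,r in((A,[240,160,400,260]),(B,[245,130,375,295]))])
cv2.imwrite('pics/c5.png',a[:,:,::-1])"
```

```text
t 15.3 pos [ 599.  -200.8  149.8] yaw 1.126 F [ 1.1 -0.3 -5. ] grip 0.309
shift [ 2.527 -1.091 -0.431] turn [ 0.024  0.005 -0.85 ]
```

View pics/c5.png

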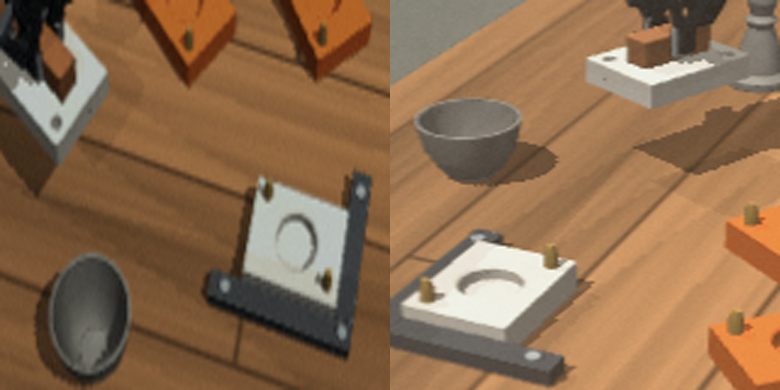

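drive_tool:
  series: "0.3 -0.13 0 0 0 -0.28 0.2;0.6 -0.25 0 0 0 -0.56 0.2;0.9 -0.4 0 0 0 -0.8 0.2;1 -0.43 0 0 0 -0.85 0.2"

```text
time_s: 15.8
eef_pos: [600.5, -65.2, 141.5]
ee_rot: [-0.002, 0.712, 0.702, -0.0]
force: [0.1, 0.6, -5.1]
grip_width: 0.317
```

```bash
python3 -c "
from look import *
plan((610.8,129.5),150,1.551)"
```

```text
t 15.8 pos [600.5 -65.2 141.5] yaw 1.557 F [ 0.1  0.6 -5.1] grip 0.317
shift [ 1.624  0.063 -0.068] turn [-0.005 -0.005  0.012]
```

drive_tool:
  series: "0.3 0.02 -0.04 0 0 0 0.2;0.6 0.04 -0.06 0 0 0.01 0.2;0.8 0.06 -0.07 0 0 0.012 0.2;0.8 0.06 -0.07 0 0 0.012 0.2"

```text
time_s: 16.2
eef_pos: [608.3, 33.5, 148.2]
ee_rot: [-0.003, 0.713, 0.701, -0.001]
force: [-0.4, -0.4, -5.5]
grip_width: 0.316
```

drive_tool:
  series: "0.3 0 0 0 0 0 0.2;0.6 0 0.05 0 0 0 0.2;0.82 0 0.1 0 0 0 0.2;0.82 0 0.15 0 0 0 0.2;0.82 0 0.15 0 0 0 0.2"

```text
time_s: 16.7
eef_pos: [609.0, 131.3, 128.2]
ee_rot: [-0.004, 0.713, 0.701, -0.003]
force: [0.1, -0.1, -4.8]
grip_width: 0.314
```

```bash
python3 -c "
from look import *
plan((610.8,129.4),111,1.551)
A=eyes.capture('scene'); B=eyes.capture('side'); W=eyes.capture('wrist')
a=np.hstack([cv2.resize(c['frame'][r[1]:r[3],r[0]:r[2]],(400,400),interpolation=cv2.INTER_CUBIC) for c,r in((A,[320,165,400,245]),(B,[245,185,325,265]))])
cv2.imwrite('pics/c6.png',a[:,:,::-1]); save(W,'w6.png')"
```

```text
t 16.7 pos [609.  131.3 128.2] yaw 1.553 F [ 0.1 -0.1 -4.8] grip 0.314
shift [-0.016  0.017  0.143] turn [-0.02  -0.005  0.005]
```

View pics/c6.png

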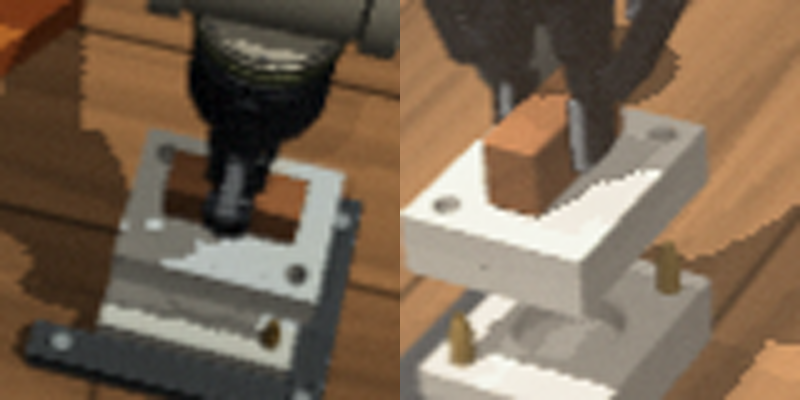

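View pics/w6.png

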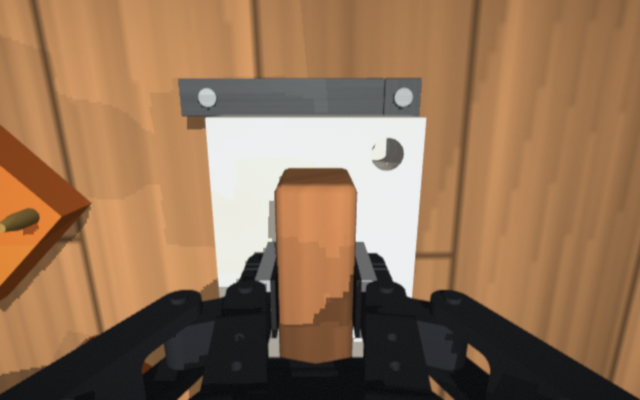

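The upper half is held level above the lower one. I can see the holes and dowels in both views (A crop: holes (165,153) and (296,273), dowel tip (270,320); B crop: holes (446,204) and (661,133), dowel tips (460,315) and (667,243)). I'll compare them numerically.

```bash
python3 -c "
from look import *
A=eyes.capture('scene'); B=eyes.capture('side'); W=eyes.capture('wrist')
pa=lambda u,v:(320+u/5-.4,165+v/5-.4)
pb=lambda u,v:(245+(u-400)/5-.4,185+v/5-.4)
zt=122.2
ha=onplane(A,[pa(165,153),pa(296,273)],zt); hb=onplane(B,[pb(661,133),pb(446,204)],zt)
hw=onplane(W,[(387,153)],zt)
da=onplane(A,[pa(270,321)],60); db=onplane(B,[pb(667,244),pb(460,316)],60)
s=telemetry.sense()['eef_pos']
for n,h in(('A',ha),('B',hb)):
  d=h[1]-h[0]; print(n,h.round(1).tolist(),'dist',np.linalg.norm(d).round(1),'mid-tcp',(h.mean(0)-s).round(1),'yaw',round(np.arctan2(d[1],d[0])-np.arctan2(45,30),3))
print('W hole',hw.round(1), 'expected if centred',s[:2]+f2w(30,45,[0,0,-.02]))
print('dowelA',da.round(1),'expect',f2w(30,45,[610.8,129.4,-.02]))
d=db[1]-db[0];print('dowB',db.round(1).tolist(),np.linalg.norm(d),'mid',db.mean(0).round(1),np.arctan2(d[1],d[0])-np.arctan2(45,30))
"
```

```text
A [[580.0, 87.9, 122.2], [640.5, 178.3, 122.2]] dist 108.8 mid-tcp [ 0.1  2.  -8.6] yaw -0.002
B [[579.1, 83.6, 122.2], [639.9, 174.4, 122.2]] dist 109.3 mid-tcp [-0.6 -2.1 -8.6] yaw -0.001
W hole [[641.7 175.5 122.2]] expected if centred [641.03159067 175.44475396]
dowelA [[641.9 171.5  60. ]] expect [641.6939402 173.7910403]
dowB [[578.5, 82.8, 60.0], [639.2, 172.4, 60.0]] 108.23293241965645 mid [608.8 127.6  60. ] -0.00687820889895463
```

```bash
python3 -c "
from look import *
A=eyes.capture('scene'); B=eyes.capture('side')
L=[610.8,129.4,-.02]; s=telemetry.sense()['eef_pos']; U=[s[0],s[1],-.02]
print(s)
out=[]
for c,o in((A,(320,165)),(B,(245,185))):
  r=cv2.resize(c['frame'][o[1]:o[1]+80,o[0]:o[0]+80],(400,400),interpolation=cv2.INTER_CUBIC)[:,:,::-1].copy()
  for sx in(1,-1):
    for z,rad,P,col in((60,3,L,(255,0,255)),(35,6,L,(255,0,255)),(122.2,7,U,(0,255,0))):
      th=np.linspace(0,6.283,24); xy=f2w(30*sx,45*sx,P)
      uv=proj(c,np.c_[xy[0]+rad*np.cos(th),xy[1]+rad*np.sin(th),th*0+z])
      cv2.polylines(r,[np.round((uv-o+.5)*5).astype(int)],True,col,1)
  for P,z in((L,35),(U,122.2),(U,92.2)):
    q=np.array([f2w(x,y,P) for x,y in((-45,-60),(45,-60),(45,60),(-45,60))]); cv2.polylines(r,[np.round((proj(c,np.c_[q,[z]*4])-o+.5)*5).astype(int)],True,(0,0,255),1)
  out.append(r)
cv2.imwrite('pics/c7.png',np.hstack(out))"
```

```text
[610.08527477 131.42845426 130.75519508]
```

View pics/c7.png

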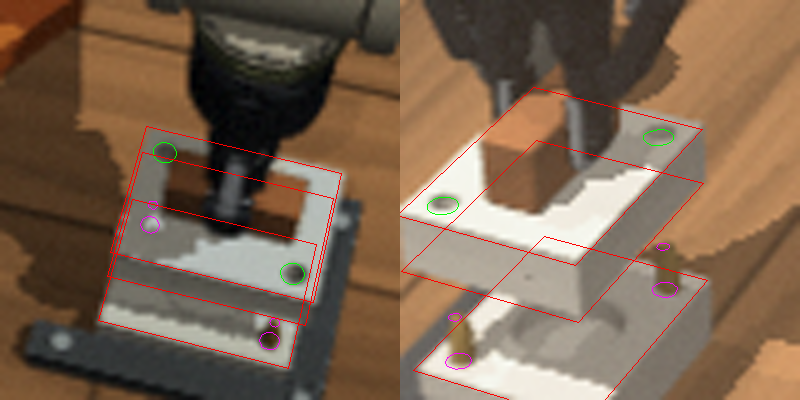

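The projected models (lower half placed from the contacts, upper half from the TCP) match both views to within about 1–2 mm. Now I descend in stages.

```bash
python3 -c "
from look import *
plan((610.6,129.4),105,1.551)"
```

```text
t 17.1 pos [610.1 131.4 130.8] yaw 1.553 F [-0.1 -0.1 -5.6] grip 0.312
shift [-0.018  0.006  0.215] turn [-0.01  -0.007  0.004]
```

drive_tool:
  series: "-0.018 0.006 0.1 -0.01 -0.007 0.004 0.2;-0.018 0.006 0.215 -0.01 -0.007 0.004 0.2;-0.018 0.006 0.215 -0.01 -0.007 0.004 0.2;-0.018 0.006 0.215 -0.01 -0.007 0.004 0.2;-0.018 0.006 0.215 -0.01 -0.007 0.004 0.2"

```text
time_s: 17.6
eef_pos: [610.9, 129.4, 105.5]
ee_rot: [0.0, 0.714, 0.7, 0.0]
force: [0.3, 0.1, -4.8]
grip_width: 0.309
```

```bash
python3 -c "
from look import *
plan((610.6,129.4),90,1.551)"
```

```text
t 17.6 pos [610.9 129.4 105.5] yaw 1.551 F [ 0.3  0.1 -4.8] grip 0.309
shift [-0.    -0.003  0.129] turn [ 0.002  0.    -0.   ]
```

drive_tool:
  series: "0 0 0.03 0 0 0 0.2;0 0 0.06 0 0 0 0.2;0 0 0.09 0 0 0 0.2;0 0 0.12 0 0 0 0.2;0 0 0.14 0 0 0 0.2;0 0 0.16 0 0 0 0.2;0 0 0.16 0 0 0 0.2"

```text
time_s: 18.3
eef_pos: [610.9, 129.1, 86.0]
ee_rot: [0.0, 0.714, 0.7, -0.0]
force: [0.3, -2.8, -6.8]
grip_width: 0.315
```

drive_tool:
  series: "-0.003 0 0.02 0 0 0 0.2;-0.005 0 0.04 0 0 0 0.2;-0.005 0 0.06 0 0 0 0.2;-0.005 0 0.08 0 0 0 0.2;-0.005 0 0.1 0 0 0 0.2;-0.005 0 0.1 0 0 0 0.2"

```text
time_s: 18.9
eef_pos: [610.7, 128.4, 73.5]
ee_rot: [0.0, 0.714, 0.7, -0.0]
force: [0.2, -0.3, -6.0]
grip_width: 0.31
```

Clean insertion, with low forces. The halves should touch at a TCP z of about 71.

drive_tool:
  series: "0 0 0.01 0 0 0 0.2;0 0 0.02 0 0 0 0.2;0 0 0.025 0 0 0 0.2;0 0 0.025 0 0 0 0.2"

```text
time_s: 19.3
eef_pos: [610.8, 128.4, 71.0]
ee_rot: [0.0, 0.714, 0.7, -0.0]
force: [-3.6, -1.9, 1.2]
grip_width: 0.309
```

drive_tool:
  series: "0 0 0.005 0 0 0 0.2;0 0 0.01 0 0 0 0.2;0 0 0.015 0 0 0 0.2;0 0 0.015 0 0 0 0.2;0 0 0.015 0 0 0 0.2"

```text
time_s: 19.8
eef_pos: [610.9, 128.4, 71.0]
ee_rot: [0.001, 0.714, 0.7, -0.0]
force: [-10.0, -3.0, 11.7]
grip_width: 0.316
```

drive_tool:
  series: "0 -0.003 0.018 0 0 0 0.2;0 -0.003 0.02 0 0 0 0.2;0 -0.003 0.02 0 0 0 0.2;0 -0.003 0.02 0 0 0 0.2;0 -0.003 0.02 0 0 0 0.2"

```text
time_s: 20.3
eef_pos: [610.9, 128.4, 71.0]
ee_rot: [0.001, 0.714, 0.7, 0.0]
force: [-9.1, -2.8, 15.8]
grip_width: 0.316
```

```bash
python3 -c "
from look import *
for i in range(3):
  A=eyes.capture('scene'); B=eyes.capture('side'); s=telemetry.sense(); print(s['time_s'],s['force'].round(1),s['wrist_torque'].round(2),s['eef_pos'].round(1))
L=[610.8,129.4,-.02]; out=[]
for c,o in((A,(320,165)),(B,(245,185))):
  r=cv2.resize(c['frame'][o[1]:o[1]+80,o[0]:o[0]+80],(400,400),interpolation=cv2.INTER_CUBIC)[:,:,::-1].copy()
  for z in(35,65):
    q=np.array([f2w(x,y,L) for x,y in((-45,-60),(45,-60),(45,60),(-45,60))]); cv2.polylines(r,[np.round((proj(c,np.c_[q,[z]*4])-o+.5)*5).astype(int)],True,(0,0,255),1)
  out.append(r)
cv2.imwrite('pics/c8.png',np.hstack(out))"
```

```text
20.4 [-9.3 -2.8 15.9] [-0.38  1.56  0.03] [610.9 128.4  71. ]
20.5 [-9.5 -2.9 15.5] [-0.34  1.51  0.02] [610.9 128.4  70.9]
20.6 [-9.4 -3.3 16.2] [-0.37  1.57  0.05] [610.8 128.4  70.9]
```

```bash
python3 -c "
from h import *
print(ctrl.finish_job()); s=telemetry.sense(); print(s['time_s'],s['force'].round(1),s['eef_pos'].round(1))"
```

```text
the job is handed in; nothing more can be done
None
the job is handed in; nothing more can be done
```

I pushed the lower half flush into the fence corner, set the upper half on its dowels, and handed the job in at about 20.6 s while still pressing the pair together. The hand-in gave no verdict.

**Lower half:** I pushed it in x, then y, then x again. Each push ended in a hard stop of 15–23 N, and the stops put the fence within about 1 mm of where the cameras had it.

**Upper half:** I gripped it by the handle and lowered it over the dowels, with no more than about 3 N sideways on the way in. It stopped at TCP z 70.9–71.0 mm; a full close was predicted at 71.0 mm.

**Final press:** The vertical force held steady at about 16 N. With roughly 5 N for the weight of the upper half, that makes about 21 N between the halves. A sideways force of about 9 N in x and 3 N in y remained, directed into the corner.

**Checks that failed or disagreed:**
- An image fit of the lower half after the push failed because the fence and arm spoiled the mask. Flushness rests on the contact stops, the pictures, and a projected outline that matched to about 1–2 mm just before closing.
- One dowel-tip reading in the scene camera disagreed by about 4–5 mm in y. I set it aside because the projected outline and the side camera agreed with the contact stops.
- I could not view the picture of the closed pair because the 12-picture limit had been reached.
- The final TCP y was 1 mm off the lower half's estimated centre. I put that down to the hole clearance and where the fingers sat on the handle.
- I did not re-measure the baluster, bowl and brush at the end. No move came near them.

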